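# Clamp the carving blank under the screw clamp

## Robot

A 6-joint arm with a two-finger parallel gripper is mounted at the origin on the work surface. World frame = base frame: x ahead of the robot, y to its left, z up, the work surface at z = 0. Lengths are in m, angles in degrees, forces in N, time in s.
With the tool pointing down it reaches from about 0.35 to 0.875 m from the base axis. Payload 4.2 kg.
Tool frame: the origin (TCP) lies midway between the tips of the shut fingers; the grasp point (between the pads) lies 19 mm behind it; z points along the fingers, y is the line along which they close (so a half turn about z gives the same grasp; the last joint's range is limited). The gripper opens to 87 mm and grips with 3 to 60 N. Pads are 19 mm wide; open, the fingers measure 117 mm over their backs; the gripper's body (75 mm by 190 mm) begins 51 mm behind the grasp point.
Start: joints at [84.488, 22.042, 0.453, 0, -68.411, -14.817], TCP at [0.217, 0.586, 0.223] pointing down, gripper open.
Joint ranges: [-179.83, 179.83], [-69.29, 118.12], [-61.27, 80.66], [-181.25, 117.63], [-171.15, -9.14], [-177.46, 177.46]. Speed limits (degrees/s): [159.86, 159.86, 180, 180, 180, 180].

## Interface

Orientations are given as a 3x3 rotation matrix whose columns are the frame's x, y, z axes.
In Python, from station import r, cams gives the robot as it stands.
- The arm moves only by the tool play_rows, never from a script. Its argument "commands" is text: rows parted by semicolons, each of 6 numbers parted by spaces: the shift along the world's x, y, z normalised to -1 to 1, where 1 is 30 mm, then the turn, a rotation vector about the world's x, y, z normalised to -1 to 1, where 1 is 0.15 rad. A call has 1 to 20 rows; each row shifts and turns the commanded pose from where the row before left it; what a row does not reach is not made up. A row lasts 1/10 s, in which the tool goes at most 50 mm and 8.59 degrees, less where a joint would pass 70% of its speed; a pose out of reach is approached as far as the arm can. A call with a number of a shift or a turn outside -1 to 1 is refused whole. A call with a gripper value outside its range is refused whole. "grip" is the finger opening in mm, from 0 to 87, set as the call begins (left out, the last holds). The fingers move at their own pace and stop on an object; the grip force is fixed at half the most. Time passes only in rows, so rows that do not move let the fingers close. It gives the time, the measured TCP pose, the force, the opening and the grip force at its end, in the units of the state.
- r.sense(): the state, without advancing time (a new reading comes with each control period).
- cams.capture(name): name is "scene" or "top" or "wrist"; returns (picture, depth): 384x512x3 uint8, blue, green, red; 384x512 float32, m along the optical axis (not along the pixel's ray), 0 where there is no reading.
- cams.camera_info(name): a dict with "mtx" (3x3 intrinsics, pixels), "R" (3x3) and "t" (3): a world point X has camera coordinates R X + t. Camera axes: x right, y down, z forward; pixel columns grow to the right and rows downward; lengths in m; the calibration is good to about 2 mm. The wrist camera is an equidistant fisheye: a pixel r from the principal point sees the ray r / f radians off the axis. A picture is of the moment at which its call begins: read the wrist's pose just before it. camera_info takes no time and is no camera call; for the wrist camera it gives the pose at the moment of the call.
- r.finish_job(): hands the job in; it is judged then, once.
The state is a dict: "time_s": time; "joints": joint angles; "joint_velocities": joint speeds; "effort": joint torques, N m; "tcp_pos": TCP position; "ee_rot": TCP orientation; "wrist_force": force on the tool from outside, world axes, zero at the start; "moment": the same for the moment, N m; "gripper_width": opening from 0.0 (shut) to 1.0 (fully open); "gripper_force": force on a finger pad.
Only numpy, scipy, OpenCV 4.12 (cv2) and the standard library are available. Lean on these libraries where they do the work, as an engineer would, in place of code of your own. Each camera call takes 0.05 s, during which the arm holds its last target. There are 200 camera calls.

## Task

Slide the loose wooden blank along the clamp's bed until it lies flush against both the long back fence and the short end stop, flat on the bed. Then wind the T-handle clockwise until the resistance clearly rises and the blank is firmly clamped, without crushing the wood, and let go. Leave the hand tools lying on the bench alone.

Things in the scene. Friction and masses are not known exactly. Their poses are not given: they have to be found in the camera images.
- fixture: the bench clamp, bolted down; its place and yaw differ in every run. Origin: on the bench top, straight below the screw axis; z up, +x from the front towards the post, y along the bed. Plywood bed from x=-95 to 105 and y=-150 to 260 mm, its top at z=20 mm
- corner (a point): inside corner of fence and end stop on the bed's top: fixture x=30, y=-120, z=20 mm; axes as the fixture's. The dark steel back fence runs along y (front face at x=30, y=-150 to 250, 18 mm thick), the end stop along x (face towards +y at y=-120, x=-48 to 37, 20 mm thick, fixture coordinates in mm); both stand 18 mm above the bed
- blank: loose block of plain wood, 60 (x) x 240 (y) x 30 (z) mm, about 0.35 to 0.6 kg; origin at the centre of its underside. It starts flat on the bed, a little askew, 65 to 130 mm short of the end stop (towards +y) and 10 to 40 mm off the fence. Flush home its origin is 30 mm (-x) and 120 mm (+y) from point corner (fixture x=0, y=0), right below the pad
- pad: round steel pad of 40 mm diameter on a spring (20 N per mm) at the screw's lower end; it does not turn. Origin: centre of its pressing underside. It goes down 3.18 mm per radian of handle turn (20 mm per turn), from 68 mm above the bench top at joint 0, till it meets the blank, whose top is 50 mm above the bench top; from there each radian adds about 55 N
- handle (a joint): turn of the T-handle in rad, growing clockwise seen from above (lowers screw, pad and handle, and clamps); 0 to 12.57. Starts between 0 and 2.5, stays where left. Turning it free takes a steady 0.25 N m; a pressing force of F newtons adds 0.0032 N m x F: firmly clamped (60 to 80 N) feels like 0.45 to 0.5 N m, twice the free torque. Friction holds up to 78 N after letting go
- hub (a point): middle of the T-handle's cross-bar, on the vertical screw axis; 195 mm above the bench top at joint 0 and 3.18 mm lower for each radian. The steel hub has 28 mm diameter and reaches 15 mm above and below this point
- bar_end (a point): centre of the 20 mm ball on one end of the horizontal cross-bar, 62 mm from the hub centre; an equal ball is at the opposite end. The bar is round, 12 mm in diameter; below it nothing stands higher than 132 mm above the bench top but the screw
- plane: wooden hand plane, bystander, 55 x 200 x 105 mm, origin under its centre; leave it alone
- chisel: chisel lying flat, bystander, 28 x 260 x 28 mm, length along its y, origin under the bolster at mid length; leave it alone
- mallet: wooden mallet lying down, bystander: head 110 x 65 x 65 mm with its origin under the head's centre, handle 200 mm long towards its +y; leave it alone
- arm (a point): middle of the green clamp arm's top, on the screw axis, 130 mm above the bench top. Arm 42 mm wide, from z=104 to 130 and fixture x=-26 to 92 mm; round boss of 48 mm diameter about the screw, z=98 to 132 mm. It is carried by a green post 40 x 50 mm behind the fence, centred at fixture x=72, y=0
Things that resemble listed ones, but are neither listed nor needed, are in the scene too. What is shaped like the blank but purple or white is not meant.

How it is judged:
By the outcome, as a careful person would: the job done as asked, in the order asked, and still so for the second after the job is handed in, with the robot touching nothing.
It also fails if it takes over 72 s, if anything falls off the work surface, if the arm or the gripper's body presses on something with over 40 N, if the wrist force passes 120 N, or if a joint passes its speed limit or range.

## Working session

There is one attempt and no reset: what is moved stays moved. The work goes in short steps, Python scripts to look and compute and a tool call to move; the robot and the scene stay as the last step left them, time stands still between calls to the robot, and variables do not carry over. Pictures are saved under pics/ and viewed, at most 10 in all, crops included, and the job is handed in when it is done.

Besides the shell and the picture viewer there is one more tool, called after "Call:" in YAML: its name, and indented under it one key for each argument. play_rows: Moves the arm, as the interface text tells. Scaled input: -1 to 1 covers 30 mm each way for a shift and 0.15 rad each way for a turn. Its arguments: {"type":"object","properties":{"commands":{"type":"string"},"grip":{"type":"number"}},"required":["commands"]}

```bash
mkdir -p pics; cat > h.py <<'E'
import numpy as np, cv2
from station import r, cams
def pts(name,dep):
    c=cams.camera_info(name);K,R,t=map(np.array,(c['mtx'],c['R'],c['t']))
    v,u=np.mgrid[:dep.shape[0],:dep.shape[1]]
    X=np.stack([(u-K[0,2])/K[0,0]*dep,(v-K[1,2])/K[1,1]*dep,dep],-1)
    return (X-t.ravel())@R
E
python3 - <<'E'
from h import *
for n in("scene","top"):
    p,d=cams.capture(n);cv2.imwrite(f"pics/{n}.png",p);np.save(f"{n}.npy",d);c=cams.camera_info(n);print(n,(-np.array(c['R']).T@np.array(c['t']).ravel()).round(3))
s=r.sense();print(s['time_s'],s['tcp_pos'],s['ee_rot'])
E
```

```text
scene [1.098 0.709 0.794]
top [0.286 0.042 1.583]
0.1 [0.21692762 0.58556001 0.22155438] [[ 9.37664142e-01 -3.47542239e-01 -5.90625370e-04]
 [-3.47542723e-01 -9.37662195e-01 -1.91404374e-03]
 [ 1.11403965e-04  1.99999773e-03 -9.99997994e-01]]
```

View pics/top.png

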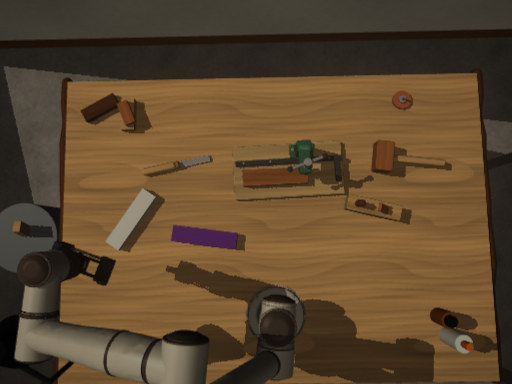

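View pics/scene.png

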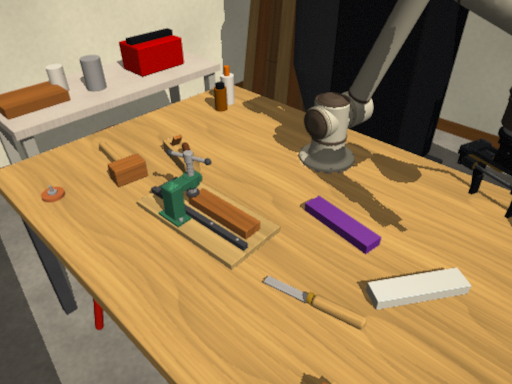

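The top view shows the fixture at about (290,170), with the fence along y, the end stop at the right near (338,168), the blank at (275,177), and the T-handle at (308,162). Next I measure it.

```bash
python3 - <<'E'
from h import *
p=cv2.imread("pics/top.png");d=np.load("top.npy");P=pts("top",d)
c=cams.camera_info("top");print(np.array(c['mtx']).round(1).tolist())
hsv=cv2.cvtColor(p,cv2.COLOR_BGR2HSV)
for v,u in((178,265),(163,260),(190,260),(150,255),(170,338),(147,303),(162,308),(158,328),(166,290),(205,290)): print(u,v,hsv[v,u],P[v,u].round(3))
cv2.imwrite("pics/topc.png",cv2.resize(p[130:210,225:355],None,fx=6,fy=6,interpolation=cv2.INTER_CUBIC))
E
```

```text
[[420.1, 0.0, 256.3], [0.0, 420.1, 191.9], [0.0, 0.0, 1.0]]
265 178 [ 12 183  96] [0.498 0.028 0.049]
260 163 [14 71 47] [0.557 0.046 0.036]
260 190 [ 17 137 121] [0.457 0.048 0.02 ]
255 150 [ 17 138 129] [0.61  0.064 0.015]
338 170 [13 70 44] [ 0.525 -0.243  0.038]
303 147 [63 97 87] [ 0.595 -0.106  0.128]
308 162 [ 15  46 111] [ 0.528 -0.114  0.202]
328 158 [16 81 41] [ 0.57  -0.207  0.038]
290 166 [ 16 126  71] [ 0.516 -0.054  0.201]
290 205 [ 16 150 121] [ 0.4   -0.064  0.003]
```

View pics/topc.png

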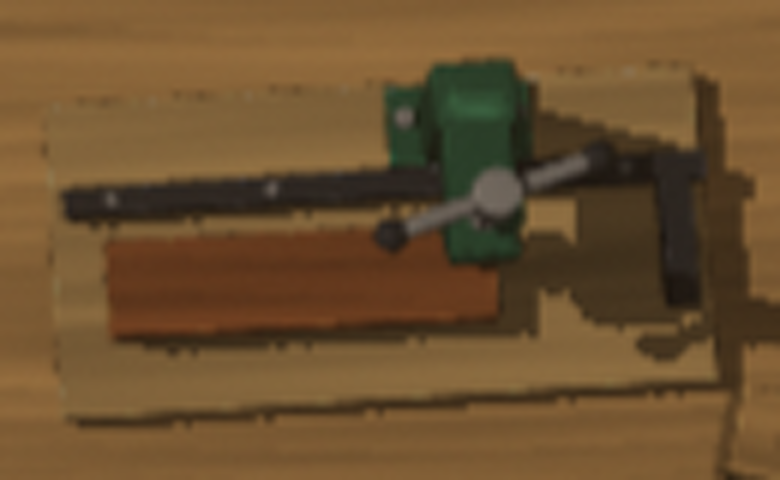

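```bash
cat >> h.py <<'E'
def ray(name,u,v,z):
    c=cams.camera_info(name);K,R,t=map(np.array,(c['mtx'],c['R'],c['t']));t=t.ravel()
    o=-R.T@t;d=R.T@np.linalg.inv(K)@[u,v,1];return o+d*(z-o[2])/d[2]
E
python3 - <<'E'
from h import *
cr=lambda x,y,z:ray("top",225+(x+.5)/6-.5,130+(y+.5)/6-.5,z)
for n,x,y,z in(("bedBL",68,413,.02),("bedBR",718,375,.02),("bedTL",45,105,.02),("bedTR",690,68,.02),("hub",497,193,.205),("ball1",391,235,.195),("ball2",600,158,.195),("fenceL",65,220,.02),("fenceR",440,197,.02),("stopfaceT",655,185,.038),("stopfaceB",665,303,.038),("blTL",108,240,.05),("blTR",442,235,.05),("blBL",112,333,.05),("blBR",497,317,.05),("armB",450,262,.13),("armB2",520,260,.13)): print(n,cr(x,y,z).round(4))
p=cv2.imread("pics/top.png");hsv=cv2.cvtColor(p,cv2.COLOR_BGR2HSV)
m=cv2.inRange(hsv,(5,165,70),(14,255,255));m[:,:225]=0;m[:,320:]=0;m[:130]=0;m[210:]=0
q=np.argwhere(m>0);W=np.array([ray("top",u,v,.05) for v,u in q])[:,:2]
print(len(q),cv2.minAreaRect((W*1000).astype(np.float32)))
E
```

```text
bedBL [0.427  0.1381 0.02  ]
bedBR [ 0.4438 -0.2663  0.02  ]
bedTL [0.6224 0.1505 0.02  ]
bedTR [ 0.6383 -0.2561  0.02  ]
hub [ 0.5283 -0.1118  0.205 ]
ball1 [ 0.5075 -0.0534  0.195 ]
ball2 [ 0.5487 -0.1708  0.195 ]
fenceL [0.5487 0.1387 0.02  ]
fenceR [ 0.559  -0.0968  0.02  ]
stopfaceT [ 0.5609 -0.2283  0.038 ]
stopfaceB [ 0.4871 -0.2319  0.038 ]
blTL [0.5307 0.1105 0.05  ]
blTR [ 0.5301 -0.0947  0.05  ]
blBL [0.4731 0.1088 0.05  ]
blBR [ 0.4788 -0.127   0.05  ]
armB [ 0.5014 -0.0918  0.13  ]
armB2 [ 0.5018 -0.1324  0.13  ]
940 ((503.4889221191406, -7.812660217285156), (58.81733322143555, 236.85458374023438), 1.8533846139907837)
```

Call:
play_rows:
  commands: "0.338 -0.927 0 0 0 0.66;0.338 -0.927 0 0 0 0.66;0.338 -0.927 0 0 0 0.66;0.338 -0.927 0 0 0 0.66;0.338 -0.927 0 0 -0.44 0;0.338 -0.927 0 0 -0.44 0;0.338 -0.927 0 0 -0.44 0;0.338 -0.927 0 0 -0.44 0;0.338 -0.927 0 0 0 0;0.338 -0.927 0 0 0 0;0.338 -0.927 0 0 0 0;0.338 -0.927 0 0 0 0;0.338 -0.927 0 0 0 0;0.338 -0.927 0 0 0 0;0.338 -0.927 0 0 0 0;0.338 -0.927 0 0 0 0;0.338 -0.927 0 0 0 0;0.338 -0.927 0 0 0 0;0.338 -0.927 0 0 0 0;0.338 -0.927 0 0 0 0"

```text
time_s: 2.1
tcp_pos: [0.4198, 0.0285, 0.2224]
ee_rot: [[0.965, 0.04, 0.261], [0.041, -0.999, 0.0], [0.261, 0.011, -0.965]]
wrist_force: [0.5, 1.0, -0.6]
gripper_width: 0.998
gripper_force: 0.0
```

```bash
python3 - <<'E'
from h import *
s=r.sense();print(s['tcp_pos'].round(4),s['ee_rot'].round(3).tolist(),s['joints'].round(1),s['wrist_force'].round(1))
p,d=cams.capture("wrist");cv2.imwrite("pics/w1.png",p)
E
```

```text
[0.4198 0.0285 0.2224] [[0.965, 0.04, 0.261], [0.041, -0.999, 0.0], [0.261, 0.011, -0.965]] [ 32.1  -6.9 -39.9  11.4 -44.7  53. ] [ 0.5  1.  -0.6]
```

View pics/w1.png

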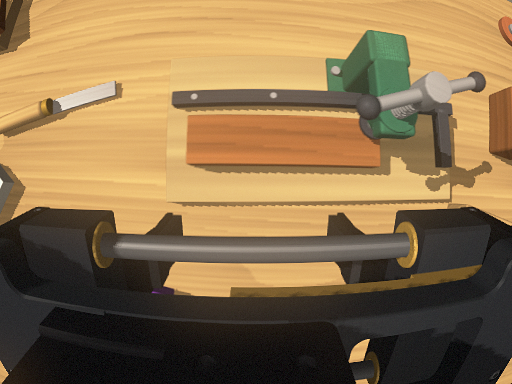

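The wrist view shows the blank at (283,140), a gap to the fence at y≈108, and the handle at (430,92). This agrees with the top view. Next I lower the gripper and push toward the fence.

Call:
play_rows:
  commands: "0 0 -0.9 0 0 0;0 0 -0.9 0 0 0;0 0 -0.9 0 0 0;0 0 -0.9 0 0 0;0 0 -0.9 0 0 0;0 0 -0.9 0 0 0;0.3 0 -0.5 0 0 0;0.3 0 -0.43 0 0 0;0.3 0 0 0 0 0;0.1 0.004 0 0 0 0;0.1 0.004 0 0 0 0;0.1 0.004 0 0 0 0;0.1 0.004 0 0 0 0;0.1 0.004 0 0 0 0;0.1 0.004 0 0 0 0;0.1 0.004 0 0 0 0;0.1 0.004 0 0 0 0"

```text
time_s: 3.85
tcp_pos: [0.4631, 0.033, 0.0571]
ee_rot: [[0.97, 0.036, 0.24], [0.041, -0.999, -0.015], [0.239, 0.024, -0.971]]
wrist_force: [-1.1, -0.4, -0.6]
gripper_width: 1.0
gripper_force: 0.0
```

Call:
play_rows:
  commands: "0 0 0 0 0 0"

```text
time_s: 3.95
tcp_pos: [0.4635, 0.0332, 0.0571]
ee_rot: [[0.97, 0.036, 0.24], [0.041, -0.999, -0.014], [0.24, 0.024, -0.971]]
wrist_force: [0.4, 0.0, 0.2]
gripper_width: 0.999
gripper_force: 0.0
```

```bash
python3 - <<'E'
from h import *
s=r.sense();print(s['tcp_pos'].round(4),s['ee_rot'].round(3).tolist(),s['joints'].round(1),s['wrist_force'].round(1))
E
```

```text
[0.4635 0.0332 0.0571] [[0.97, 0.036, 0.24], [0.041, -0.999, -0.014], [0.24, 0.024, -0.971]] [ 25.3  12.9 -54.8  33.9 -12.   34.4] [0.4 0.  0.2]
```

Call:
play_rows:
  commands: "-0.3 0 1 0 0 0;-0.3 -0.2 1 0 0.4 0;-0.3 -0.2 0.5 0 0.4 0;0 -0.2 0 0.1 0.4 0;0 -0.2 0 0 0.42 0;0 0 0 0 0 0.95;0 0 0 0 0 0.95;0 0 0 0 0 0.95;0 0 0 0 0 0.95;0 0 0 0 0 0.95;0 0 0 0 0 0.95;0 0 0 0 0 0.95;0 0 0 0 0 0.95;0 0 0 0 0 0.95;0 0 0 0 0 0.95;0 0 0 0 0 0.95;0 0 0 0 0 0"
  grip: 0

```text
time_s: 5.65
tcp_pos: [0.4356, 0.0089, 0.1319]
ee_rot: [[-0.036, 0.999, -0.001], [0.999, 0.036, -0.001], [-0.001, -0.001, -1.0]]
wrist_force: [-0.3, -0.3, -0.5]
gripper_width: 0.004
gripper_force: 0.0
```

```bash
python3 - <<'E'
from h import *
s=r.sense();print(s['joints'].round(1))
E
```

```text
[ 22.7   9.2 -32.4   0.  -48.5 159.3]
```

Call:
play_rows:
  commands: "0 0 -0.85 0 0 0;0 0 -0.85 0 0 0;0 0 -0.85 0 0 0;0 0 -0.85 0 0 0;0.2 0 0 0 0 0;0.2 0 0 0 0 0;0.2 0 0 0 0 0;0.08 0 0 0 0 0;0.08 0 0 0 0 0;0.08 0 0 0 0 0;0.08 0 0 0 0 0;0.08 0 0 0 0 0;0.08 0 0 0 0 0"

```text
time_s: 6.95
tcp_pos: [0.467, 0.0086, 0.0298]
ee_rot: [[-0.036, 0.999, -0.004], [0.999, 0.036, -0.001], [-0.001, -0.004, -1.0]]
wrist_force: [-5.1, 0.8, 3.2]
gripper_width: 0.003
gripper_force: 2.3
```

Call:
play_rows:
  commands: "0.08 0 0 0 0 0;0.08 0 0 0 0 0"

```text
time_s: 7.15
tcp_pos: [0.4719, 0.0085, 0.0297]
ee_rot: [[-0.036, 0.999, -0.003], [0.999, 0.036, -0.002], [-0.001, -0.003, -1.0]]
wrist_force: [-3.5, 0.2, 0.5]
gripper_width: 0.003
gripper_force: 1.6
```

Call:
play_rows:
  commands: "0.06 0 0 0 0 0;0.06 0 0 0 0 0"

```text
time_s: 7.35
tcp_pos: [0.4768, 0.009, 0.0298]
ee_rot: [[-0.036, 0.999, -0.0], [0.999, 0.036, -0.001], [-0.001, -0.0, -1.0]]
wrist_force: [-1.9, 0.4, -0.4]
gripper_width: 0.004
gripper_force: 1.1
```

Call:
play_rows:
  commands: "0.06 0 0 0 0 0;0.06 0 0 0 0 0"

```text
time_s: 7.55
tcp_pos: [0.4805, 0.009, 0.0299]
ee_rot: [[-0.036, 0.999, -0.0], [0.999, 0.036, -0.001], [-0.001, -0.0, -1.0]]
wrist_force: [-2.8, 0.7, -0.3]
gripper_width: 0.006
gripper_force: 0.9
```

Call:
play_rows:
  commands: "0.06 0 0 0 0 0;0.06 0 0 0 0 0"

```text
time_s: 7.75
tcp_pos: [0.4833, 0.0087, 0.0299]
ee_rot: [[-0.036, 0.999, -0.002], [0.999, 0.036, -0.001], [-0.001, -0.002, -1.0]]
wrist_force: [-4.3, -1.5, 1.3]
gripper_width: 0.004
gripper_force: 2.2
```

Call:
play_rows:
  commands: "0.06 0 0 0 0 0;0.04 0 0 0 0 0"

```text
time_s: 7.95
tcp_pos: [0.4853, 0.0082, 0.0299]
ee_rot: [[-0.036, 0.999, -0.004], [0.999, 0.036, -0.002], [-0.002, -0.004, -1.0]]
wrist_force: [-5.5, -2.2, 2.7]
gripper_width: 0.002
gripper_force: 3.0
```

Call:
play_rows:
  commands: "0.03 0 0 0 0 0;0.03 0 0 0 0 0"

```text
time_s: 8.15
tcp_pos: [0.4859, 0.0078, 0.0298]
ee_rot: [[-0.036, 0.999, -0.006], [0.999, 0.036, -0.003], [-0.002, -0.007, -1.0]]
wrist_force: [-9.3, -1.3, 5.5]
gripper_width: 0.006
gripper_force: 4.3
```

```bash
python3 - <<'E'
from h import *
p,d=cams.capture("top")
cv2.imwrite("pics/t2.png",cv2.resize(p[130:210,225:355],None,fx=6,fy=6,interpolation=cv2.INTER_CUBIC))
E
```

```text
(no output)
```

View pics/t2.png

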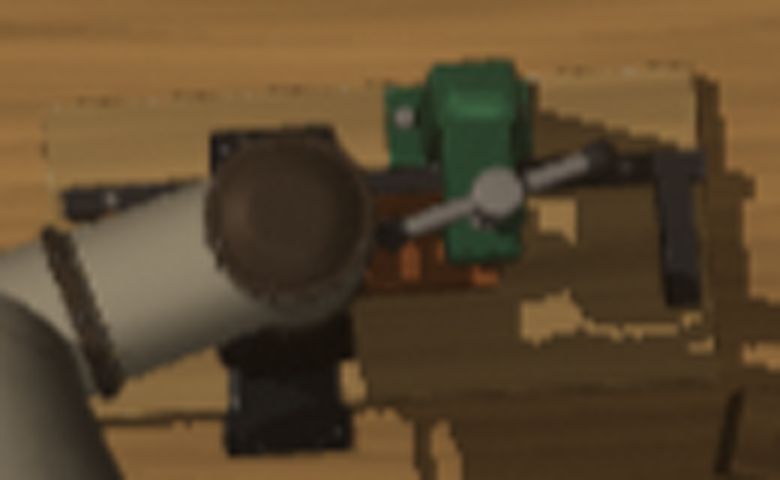

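The blank's front edge is now parallel and close to the fence, and the handle has not moved. Next I go to the +y end.

Call:
play_rows:
  commands: "-0.4 0 0 0 0 0;-0.8 0 0 0 0 0;0 0.95 0 0 0 0;0 0.95 0 0 0 0;0 0.95 0 0 0 0;0 0.95 0 0 0 0;0 0.95 0 0 0 0;0.7 0 0 0 0 0;0.8 0 0 0 0 0;0.7 0 0 0 0 0;0 -0.3 0 0 0 0;0.01 -0.2 0 0 0 0;0.01 -0.2 0 0 0 0;0.01 -0.2 0 0 0 0;0.01 -0.2 0 0 0 0"

```text
time_s: 9.7
tcp_pos: [0.5194, 0.1185, 0.0303]
ee_rot: [[-0.036, 0.999, 0.0], [0.999, 0.036, 0.0], [0.0, 0.0, -1.0]]
wrist_force: [-2.6, 3.8, 0.5]
gripper_width: 0.0
gripper_force: 2.2
```

Call:
play_rows:
  commands: "0.007 -0.15 0 0 0 0;0.007 -0.15 0 0 0 0;0.007 -0.15 0 0 0 0;0.007 -0.15 0 0 0 0;0.007 -0.15 0 0 0 0;0.007 -0.15 0 0 0 0;0.007 -0.15 0 0 0 0;0.007 -0.15 0 0 0 0;0.007 -0.15 0 0 0 0;0.007 -0.15 0 0 0 0;0.007 -0.15 0 0 0 0;0.007 -0.15 0 0 0 0;0.007 -0.15 0 0 0 0;0.007 -0.15 0 0 0 0;0.007 -0.15 0 0 0 0;0.007 -0.15 0 0 0 0;0.007 -0.15 0 0 0 0;0.007 -0.15 0 0 0 0"

```text
time_s: 11.5
tcp_pos: [0.523, 0.0378, 0.0302]
ee_rot: [[-0.037, 0.999, -0.001], [0.999, 0.037, -0.0], [-0.0, -0.001, -1.0]]
wrist_force: [-3.9, 6.1, 2.7]
gripper_width: 0.003
gripper_force: 2.8
```

Call:
play_rows:
  commands: "0.003 -0.08 0 0 0 0;0.003 -0.08 0 0 0 0;0.003 -0.08 0 0 0 0"

```text
time_s: 11.8
tcp_pos: [0.5233, 0.0307, 0.0302]
ee_rot: [[-0.037, 0.999, -0.001], [0.999, 0.037, -0.0], [-0.0, -0.001, -1.0]]
wrist_force: [-2.6, 5.5, 2.2]
gripper_width: 0.002
gripper_force: 2.7
```

Call:
play_rows:
  commands: "0.003 -0.06 0 0 0 0;0.003 -0.06 0 0 0 0"

```text
time_s: 12.0
tcp_pos: [0.5235, 0.0271, 0.0302]
ee_rot: [[-0.037, 0.999, -0.001], [0.999, 0.037, -0.0], [-0.0, -0.001, -1.0]]
wrist_force: [-3.1, 4.9, 2.7]
gripper_width: 0.006
gripper_force: 2.8
```

Call:
play_rows:
  commands: "0.003 -0.06 0 0 0 0;0.003 -0.06 0 0 0 0;0.003 -0.06 0 0 0 0"

```text
time_s: 12.3
tcp_pos: [0.5237, 0.0218, 0.0302]
ee_rot: [[-0.037, 0.999, -0.001], [0.999, 0.037, -0.0], [-0.0, -0.001, -1.0]]
wrist_force: [-3.0, 6.2, 2.5]
gripper_width: 0.005
gripper_force: 2.8
```

Call:
play_rows:
  commands: "0.002 -0.05 0 0 0 0;0.002 -0.05 0 0 0 0"

```text
time_s: 12.5
tcp_pos: [0.5238, 0.0192, 0.0302]
ee_rot: [[-0.036, 0.999, -0.001], [0.999, 0.036, 0.001], [0.001, -0.001, -1.0]]
wrist_force: [-5.7, 13.5, 4.9]
gripper_width: 0.004
gripper_force: 7.1
```

Call:
play_rows:
  commands: "0.002 -0.04 0 0 0 0;0.002 -0.04 0 0 0 0"

```text
time_s: 12.7
tcp_pos: [0.5239, 0.0191, 0.0303]
ee_rot: [[-0.035, 0.999, 0.0], [0.999, 0.035, 0.004], [0.004, 0.0, -1.0]]
wrist_force: [-8.2, 22.4, 5.0]
gripper_width: 0.009
gripper_force: 11.7
```

Call:
play_rows:
  commands: "0 0.4 0 0 0 0;0 0.8 0 0 0 0;0 0.8 0.9 0 0 0;0 0.8 0.9 0 0 0;0 0.8 0.9 0 0 0;0 0.8 0.9 0 0 0;0 0 0.9 0 0 0;0 0 0.9 0 0 0;0 0 0.9 0 0 0;0 0 0 0 0 0"
  grip: 66

```text
time_s: 13.7
tcp_pos: [0.5268, 0.1484, 0.2234]
ee_rot: [[-0.037, 0.999, 0.008], [0.999, 0.037, 0.002], [0.002, 0.008, -1.0]]
wrist_force: [-0.5, -0.8, -0.9]
gripper_width: 0.74
gripper_force: 0.0
```

```bash
python3 - <<'E'
from h import *
s=r.sense();print(s['tcp_pos'],s['joints'].round(1))
p,d=cams.capture("top");q,d2=cams.capture("scene")
cv2.imwrite("pics/t3.png",np.vstack([cv2.resize(p[135:205,235:350],(690,420),interpolation=cv2.INTER_CUBIC)]))
cv2.imwrite("pics/s3.png",cv2.resize(q[130:270,130:290],None,fx=4,fy=4,interpolation=cv2.INTER_CUBIC))
E
```

```text
[0.52684206 0.14844423 0.22342217] [ 32.8  14.2 -10.9   0.2 -64.5 149.3]
```

View pics/t3.png

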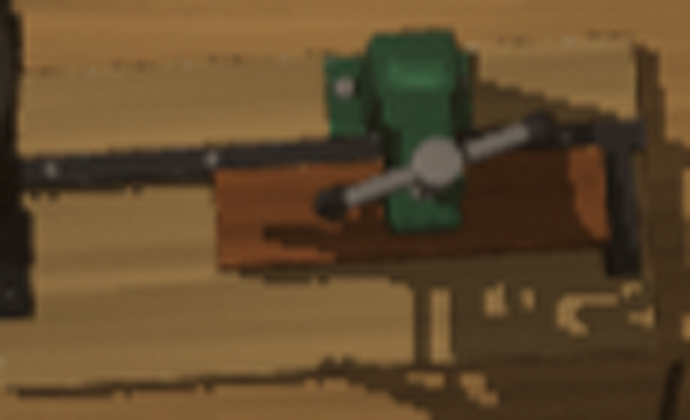

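View pics/s3.png

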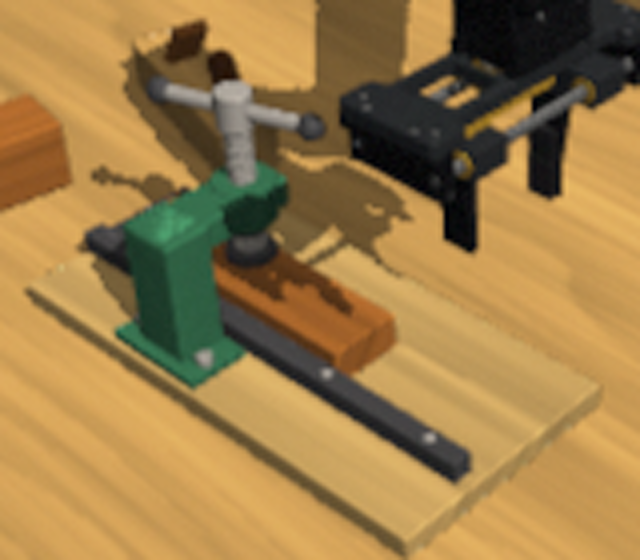

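The blank is against the stop and looks tight to the fence. I'll check parallelism numerically and locate the hub and bar.

```bash
python3 - <<'E'
from h import *
p,d=cams.capture("top");P=pts("top",d)
hsv=cv2.cvtColor(p,cv2.COLOR_BGR2HSV).astype(int)
def line(us,pred,rng,z):
    W=[]
    for u in us:
        c=[v for v in range(*rng) if pred(hsv[v,u])]
        if c: W.append(ray("top",u,max(c)+.5,z)[:2])
    W=np.array(W);k=np.polyfit(W[:,1],W[:,0],1);res=W[:,0]-np.polyval(k,W[:,1]);return k,res.std()*1000,len(W)
kf=line(range(242,270),lambda h:h[2]<62 and h[1]<115,(155,170),.02)
kb=line(range(273,334),lambda h:h[0]<13 and h[1]>150,(160,185),.05)
for k,s,n in(kf,kb):print(np.degrees(np.arctan(-k[0])).round(2),"x at y=-.112",np.polyval(k,-.112).round(4),round(s,2),n)
m=(P[...,2]>.175)&(P[...,2]<.23);m[:,:280]=0;m[:,345:]=0;m[:130]=0;m[195:]=0
q=P[m];print(len(q),q[:,:2].mean(0).round(4),(q[:,:2].min(0)+q[:,:2].max(0))/2,np.median(q[:,2]),np.percentile(q[:,2],95))
w,V=np.linalg.eigh(np.cov(q[:,:2].T));print("bar dir",V[:,1],np.degrees(np.arctan2(V[1,1],V[0,1])))
E
```

```text
2.34 x at y=-.112 0.5598 1.06 28
3.21 x at y=-.112 0.5003 3.15 61
198 [ 0.5294 -0.1122] [ 0.52940743 -0.1134942 ] 0.19805763648050628 0.21020625654313163
bar dir [-0.3402419   0.94033794] 109.89161260721076
```

Call:
play_rows:
  commands: "0 -0.87 0.4 0 0.05 -0.41;0 -0.87 0 0 0 -0.41;0 -0.87 0 0 0 -0.41;0 -0.87 0 0 0 -0.41;0 -0.87 0 0 0 -0.41;0 -0.87 0 0 0 -0.41;0 -0.87 0 0 0 -0.41;0 -0.87 0 0 0 -0.41;0.04 -0.87 0 0 0 -0.41;0.04 -0.87 0 0 0 -0.41;0 0 0 0 0 0;0 0 0 0 0 0"

```text
time_s: 15.05
tcp_pos: [0.5263, -0.1135, 0.2296]
ee_rot: [[0.547, 0.837, -0.01], [0.837, -0.547, 0.004], [-0.002, -0.01, -1.0]]
wrist_force: [-0.7, 0.5, 0.0]
gripper_width: 0.758
gripper_force: 0.0
```

```bash
python3 - <<'E'
from h import *
s=r.sense();print(s['joints'].round(1),s['moment'].round(2))
p,d=cams.capture("wrist");cv2.imwrite("pics/w2.png",p)
E
```

```text
[  4.9  13.6 -10.6  -0.3 -66.4 142. ] [-0.05 -0.05 -0.  ]
```

View pics/w2.png

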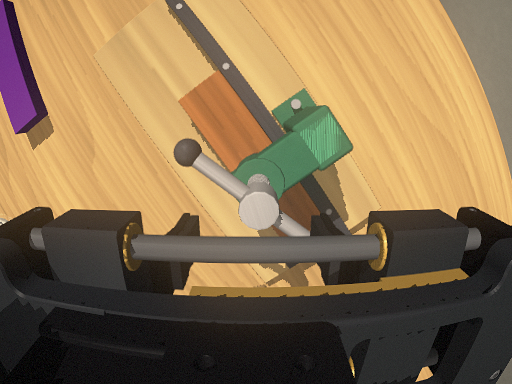

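The wrist view shows the hub centred between the fingers at (259,210), the bar running upper-left to lower-right and clear of both fingers, and no gap between blank and fence. Now I lower and start turning.

Call:
play_rows:
  commands: "0.1 0.03 0 -0.03 -0.06 0;0 0 -0.8 0 0 0;0 0 -0.8 0 0 0;0 0 -0.8 0 0 0;0 0 0 0 0 0"

```text
time_s: 15.6
tcp_pos: [0.5277, -0.1112, 0.1558]
ee_rot: [[0.546, 0.838, -0.005], [0.838, -0.546, -0.001], [-0.003, -0.004, -1.0]]
wrist_force: [-1.1, -0.2, 0.0]
gripper_width: 0.762
gripper_force: 0.0
```

Call:
play_rows:
  commands: "0 0 0 0 0 -0.6;0 0 0 0 0 -0.6;0 0 0 0 0 -0.6;0 0 0 0 0 -0.6;0 0 0 0 0 -0.6;0 0 0 0 0 -0.6"

```text
time_s: 16.2
tcp_pos: [0.5305, -0.1117, 0.1597]
ee_rot: [[0.9, 0.436, 0.002], [0.436, -0.9, -0.002], [0.001, 0.003, -1.0]]
wrist_force: [0.5, -0.4, -4.4]
gripper_width: 0.756
gripper_force: 3.3
```

```bash
cat > m.py <<'E'
from h import *
s=r.sense();R=s['ee_rot'];print(s['time_s'],s['joints'].round(1)[5],'yaw',np.degrees(np.arctan2(R[1,1],R[0,1])).round(1),'M',s['moment'].round(3),'F',s['wrist_force'].round(1),s['tcp_pos'].round(4))
E
python3 m.py
```

```text
16.2 110.4 yaw -64.2 M [-0.281 -0.298  0.252] F [ 0.5 -0.4 -4.4] [ 0.5305 -0.1117  0.1597]
```

Call:
play_rows:
  commands: "0 0 0 0 0 -0.9;0 0 0 0 0 -0.9;0 0 0 0 0 -0.9;0 0 0 0 0 -0.9;0 0 0 0 0 -0.9;0 0 0 0 0 -0.9;0 0 0 0 0 -0.9;0 0 0 0 0 -0.9;0 0 0 0 0 -0.9;0 0 0 0 0 -0.9;0 0 0 0 0 -0.9;0 0 0 0 0 -0.9;0 0 0 0 0 -0.9;0 0 0 0 0 -0.9;0 0 0 0 0 -0.9;0 0 0 0 0 -0.9"

```text
time_s: 17.8
tcp_pos: [0.5299, -0.1112, 0.1588]
ee_rot: [[-0.14, -0.99, -0.003], [-0.99, 0.14, 0.0], [0.0, 0.003, -1.0]]
wrist_force: [1.1, 0.2, -5.4]
gripper_width: 0.758
gripper_force: 3.8
```

```bash
python3 m.py
```

```text
17.8 -13.3 yaw 171.9 M [ 0.252 -0.305  0.207] F [ 1.1  0.2 -5.4] [ 0.5299 -0.1112  0.1588]
```

Call:
play_rows:
  commands: "0 0 0 0 0 -0.9;0 0 0 0 0 -0.9;0 0 0 0 0 -0.9;0 0 0 0 0 -0.9;0 0 0 0 0 -0.9;0 0 0 0 0 -0.9;0 0 0 0 0 -0.9;0 0 0 0 0 -0.9"

```text
time_s: 18.6
tcp_pos: [0.5304, -0.1112, 0.1592]
ee_rot: [[-0.939, -0.343, -0.0], [-0.343, 0.939, 0.002], [-0.0, 0.002, -1.0]]
wrist_force: [2.0, 0.2, -4.2]
gripper_width: 0.759
gripper_force: 3.6
```

```bash
python3 m.py
```

```text
18.6 -75.1 yaw 110.1 M [ 0.279 -0.577  0.256] F [ 2.   0.2 -4.2] [ 0.5304 -0.1112  0.1592]
```

Call:
play_rows:
  commands: "0 0 0 0 0 -0.9;0 0 0 0 0 -0.9;0 0 0 0 0 -0.9;0 0 0 0 0 -0.9;0 0 0 0 0 -0.9"

```text
time_s: 19.1
tcp_pos: [0.5305, -0.1114, 0.1592]
ee_rot: [[-0.948, 0.319, 0.001], [0.319, 0.948, 0.002], [-0.0, 0.002, -1.0]]
wrist_force: [2.1, -0.2, -4.0]
gripper_width: 0.756
gripper_force: 3.7
```

```bash
python3 m.py
```

```text
19.1 -113.7 yaw 71.4 M [-0.099 -0.541  0.233] F [ 2.1 -0.2 -4. ] [ 0.5305 -0.1114  0.1592]
```

Call:
play_rows:
  commands: "0 0 0 0 0 -0.9;0 0 0 0 0 -0.9;0 0 0 0 0 -0.9"

```text
time_s: 19.4
tcp_pos: [0.5304, -0.1115, 0.1591]
ee_rot: [[-0.746, 0.666, 0.002], [0.666, 0.746, 0.002], [0.0, 0.002, -1.0]]
wrist_force: [1.2, -0.9, -5.4]
gripper_width: 0.756
gripper_force: 4.4
```

```bash
python3 m.py
```

```text
19.4 -136.9 yaw 48.2 M [-0.224 -0.628  0.254] F [ 1.2 -0.9 -5.4] [ 0.5304 -0.1115  0.1591]
```

Call:
play_rows:
  commands: "0 0 0 0 0 -0.9;0 0 0 0 0 -0.9;0 0 0 0 0 -0.9"

```text
time_s: 19.7
tcp_pos: [0.5302, -0.1115, 0.1587]
ee_rot: [[-0.423, 0.906, 0.002], [0.906, 0.423, 0.001], [0.001, 0.002, -1.0]]
wrist_force: [1.9, -1.5, -7.3]
gripper_width: 0.759
gripper_force: 5.6
```

```bash
python3 m.py
```

```text
19.7 -160.2 yaw 25.0 M [-0.281 -0.697  0.355] F [ 1.9 -1.5 -7.3] [ 0.5302 -0.1115  0.1587]
```

Torque is rising (0.355 N m). The wrist joint is near its limit, so I release, lift, rewind 200° and re-engage.

Call:
play_rows:
  commands: "0 0 0 0 0 0.9;0 0 0.8 0 0 0.2;0 0 0.8 0 0 0;0 0 0.5 0 0 0;0 0 0 0 0 0.95;0 0 0 0 0 0.95;0 0 0 0 0 0.95;0 0 0 0 0 0.95;0 0 0 0 0 0.95;0 0 0 0 0 0.95;0 0 0 0 0 0.95;0 0 0 0 0 0.95;0 0 0 0 0 0.95;0 0 0 0 0 0.95;0 0 0 0 0 0.95;0 0 0 0 0 0.95;0 0 0 0 0 0.95;0 0 0 0 0 0.95;0 0 0 0 0 0.95;0 0 0 0 0 0.95"

```text
time_s: 21.7
tcp_pos: [0.5307, -0.1117, 0.2237]
ee_rot: [[-0.247, -0.969, 0.0], [-0.969, 0.247, -0.0], [0.0, -0.0, -1.0]]
wrist_force: [-0.1, -0.5, 0.8]
gripper_width: 0.758
gripper_force: 0.0
```

Call:
play_rows:
  commands: "0 0 0 0 0 0.95;0 0 0 0 0 0.95;0 0 0 0 0 0.95;0 0 0 0 0 0.95;0 0 0 0 0 0.95;0 0 0 0 0 0.95;0 0 0 0 0 0.95;0 0 0 0 0 0.9;0 0 0 0 0 0"

```text
time_s: 22.6
tcp_pos: [0.5306, -0.1117, 0.2235]
ee_rot: [[0.769, -0.64, 0.001], [-0.64, -0.769, -0.002], [0.002, 0.001, -1.0]]
wrist_force: [0.6, -0.1, 1.0]
gripper_width: 0.76
gripper_force: 0.0
```

```bash
python3 m.py; python3 - <<'E'
from h import *
p,d=cams.capture("wrist");cv2.imwrite("pics/w3.png",p)
E
```

```text
22.6 44.8 yaw -129.8 M [ 0.035  0.052 -0.013] F [ 0.6 -0.1  1. ] [ 0.5306 -0.1117  0.2235]
```

View pics/w3.png

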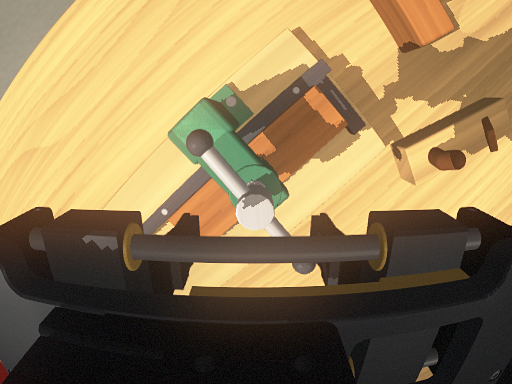

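The bar is clear of the fingers, and the blank sits flush in the corner at (345,110).

Call:
play_rows:
  commands: "0 0 -0.75 0 0 0;0 0 -0.75 0 0 0;0 0 -0.7 0 0 0;0 0 0 0 0 -0.6;0 0 0 0 0 -0.6;0 0 0 0 0 -0.6;0 0 0 0 0 -0.6;0 0 0 0 0 -0.6;0 0 0 0 0 -0.6"

```text
time_s: 23.55
tcp_pos: [0.5304, -0.1116, 0.1565]
ee_rot: [[0.325, -0.946, -0.001], [-0.946, -0.325, -0.001], [0.0, 0.001, -1.0]]
wrist_force: [-0.1, 0.6, -2.1]
gripper_width: 0.762
gripper_force: 5.3
```

```bash
python3 m.py
```

```text
23.55 13.6 yaw -161.0 M [ 0.429 -0.077  0.396] F [-0.1  0.6 -2.1] [ 0.5304 -0.1116  0.1565]
```

Call:
play_rows:
  commands: "0 0 0 0 0 -0.6;0 0 0 0 0 -0.6"

```text
time_s: 23.75
tcp_pos: [0.5303, -0.1116, 0.156]
ee_rot: [[0.15, -0.989, -0.001], [-0.989, -0.15, -0.0], [0.0, 0.002, -1.0]]
wrist_force: [0.2, 0.6, -4.0]
gripper_width: 0.757
gripper_force: 5.8
```

```bash
python3 m.py
```

```text
23.75 3.4 yaw -171.3 M [ 0.261 -0.329  0.43 ] F [ 0.2  0.6 -4. ] [ 0.5303 -0.1116  0.156 ]
```

Call:
play_rows:
  commands: "0 0 0 0 0 -0.5"

```text
time_s: 23.85
tcp_pos: [0.5303, -0.1116, 0.1558]
ee_rot: [[0.076, -0.997, -0.002], [-0.997, -0.076, -0.0], [0.0, 0.002, -1.0]]
wrist_force: [1.3, 0.4, -4.5]
gripper_width: 0.761
gripper_force: 6.0
```

```bash
python3 m.py
```

```text
23.85 -0.9 yaw -175.6 M [ 0.237 -0.423  0.434] F [ 1.3  0.4 -4.5] [ 0.5303 -0.1116  0.1558]
```

Call:
play_rows:
  commands: "0 0 0 0 0 -0.5;0 0 0 0 0 -0.3"

```text
time_s: 24.05
tcp_pos: [0.5303, -0.1115, 0.1555]
ee_rot: [[-0.043, -0.999, -0.002], [-0.999, 0.043, 0.0], [0.0, 0.002, -1.0]]
wrist_force: [1.4, 0.9, -6.7]
gripper_width: 0.755
gripper_force: 6.3
```

```bash
python3 m.py
```

```text
24.05 -7.7 yaw 177.6 M [ 0.196 -0.54   0.505] F [ 1.4  0.9 -6.7] [ 0.5303 -0.1115  0.1555]
```

Call:
play_rows:
  commands: "0 0 0 0 0 -0.2"

```text
time_s: 24.15
tcp_pos: [0.5303, -0.1115, 0.1554]
ee_rot: [[-0.071, -0.997, -0.002], [-0.997, 0.071, 0.0], [-0.0, 0.002, -1.0]]
wrist_force: [2.5, 1.2, -6.2]
gripper_width: 0.761
gripper_force: 6.4
```

```bash
python3 m.py
```

```text
24.15 -9.3 yaw 175.9 M [ 0.338 -0.705  0.511] F [ 2.5  1.2 -6.2] [ 0.5303 -0.1115  0.1554]
```

The torque fit comes to about 0.47 N m (~70 N), so it is clamped. Now I let go and clear away.

Call:
play_rows:
  commands: "0 0 0 0 0 0.7;0 0 0 0 0 0.7;0 0 0.8 0 0 0;0 0 0.9 0 0 0;0 0 0.9 0 0 0;0 0 0.8 0 0 0;0 0.5 0.5 0 0 0;-0.5 0.9 0 0 0 0;-0.5 0.9 0 0 0 0;-0.5 0.9 0 0 0 0;0 0.9 0 0 0 0;0 0.9 0 0 0 0;0 0.9 0 0 0 0;0 0.9 0 0 0 0;0 0 0 0 0 0"

```text
time_s: 25.65
tcp_pos: [0.4852, 0.094, 0.2739]
ee_rot: [[0.141, -0.99, -0.001], [-0.99, -0.141, -0.0], [0.0, 0.001, -1.0]]
wrist_force: [0.5, -0.4, -0.0]
gripper_width: 0.759
gripper_force: 0.0
```

```bash
python3 m.py; python3 - <<'E'
from h import *
p,d=cams.capture("top");q,_=cams.capture("scene")
a=cv2.resize(p[135:205,235:350],(690,420),interpolation=cv2.INTER_CUBIC)[:, :600]
b=cv2.resize(q[130:270,130:290],(200,175))
cv2.imwrite("pics/end.png",np.hstack([a,np.vstack([b,np.zeros((245,200,3),np.uint8)])]))
E
```

```text
25.65 -21.7 yaw -171.9 M [ 0.033 -0.064 -0.031] F [ 0.5 -0.4 -0. ] [0.4852 0.094  0.2739]
```

View pics/end.png

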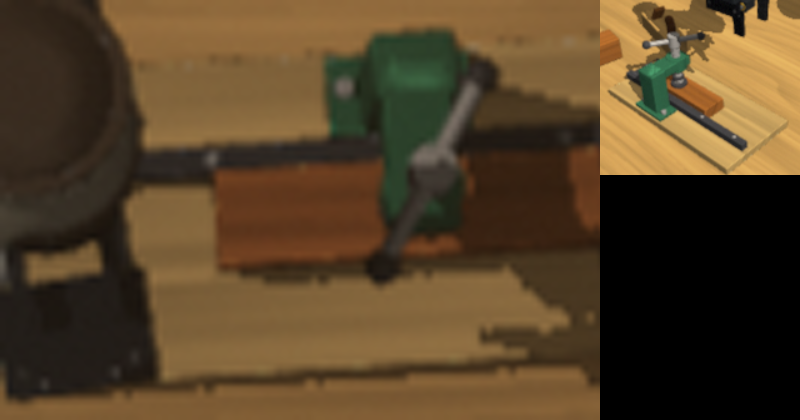

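```bash
python3 -c "
from station import r
print(r.finish_job())"
```

```text
the job is handed in; nothing more can be done
None
```

The blank is flush against the fence and end stop and clamped at roughly 70 N (estimated from the handle torque). The arm is clear, I left the hand tools alone, and I handed the job in at about 26 s; no verdict was returned.

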